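# Tug-check a valve block carrier, then roll it over

## Robot

A 6-joint arm with a two-finger parallel gripper is mounted at the origin on the work surface. World frame = base frame: x ahead of the robot, y to its left, z up, the work surface at z = 0. Lengths are in m, angles in rad, forces in N, time in s.
With the tool pointing down it reaches from about 0.375 to 0.9 m from the base axis. Payload 3.1 kg.
Tool frame: the origin (TCP) lies between the finger pads; the fingertips stand 22 mm ahead of it and the grasp point (between the pads) lies 3 mm ahead of it; z points along the fingers, y is the direction in which the jaws open and shut (so a half turn about z gives the same grasp; the last joint's range is limited). The gripper opens to 87 mm and grips with 3 to 60 N. Pads are 19 mm wide; open, the fingers measure 117 mm over their backs; the gripper's body (75 mm by 190 mm) begins 51 mm behind the grasp point.
Start: joints at [-1.413, 0.527, 1.433, -0, 1.181, -0.178], TCP at [0.206, -0.59, 0.245] pointing down, gripper open.
Joint ranges: [-3.08, 3.08], [-0.75, 2.2], [0.22, 2.44], [-1.43, 4.57], [0, 2.65], [-2.85, 2.85]. Speed limits (rad/s): [2.79, 2.79, 3.14, 3.14, 3.14, 3.14].

## Interface

Orientations are given as a unit quaternion [x, y, z, w].
In Python, from rig import get_obs, camera, get_calibration, hand_in, search_frame gives the robot as it stands.
- The arm moves only by the shell command python3 -m jog 'ROWS' [FORCE]. ROWS is JSON, a list of rows, each an object with "grip": the closure in counts, from 0 (fully open) to 255 (shut); "travel": the shift along the world's x, y, z in cm, a list of three; "twist": the turn about the world's z in degrees. A call has 1 to 8 rows; each row shifts and turns the commanded pose from where the row before left it; what a row does not reach is not made up. A row lasts 1/10 s, in which the tool goes at most 50 mm and 8.59 degrees, less where a joint would pass 70% of its speed; a pose out of reach is approached as far as the arm can. A call is refused whole if a number of a shift passes 5 or a number of a turn 8.59, either way. A call with a gripper value outside its range is refused whole. The fingers move at their own pace and stop on an object; FORCE is the grip in N (left out, the last holds). Time passes only in rows, so rows that do not move let the fingers close. It gives the time, the measured TCP pose, the force and the opening at its end, in the units of the state.
- get_obs(): the state, without advancing time (a new reading comes with each control period).
- camera(name): name is "scene" or "top" or "wrist"; returns the picture (480x640x3 uint8, red, green, blue); there is no depth.
- get_calibration(name): a dict with "fx", "fy", "cx", "cy" (pixels), "R" (3x3) and "t" (3): a world point X has camera coordinates R X + t; the wrist camera has in their place "T_tool_cam" (4x4, takes a point from camera to tool coordinates, whose origin is the TCP and whose axes are the flange's). Camera axes: x right, y down, z forward; pixel columns grow to the right and rows downward; lengths in m; the calibration is good to about 2 mm. The wrist camera is an equidistant fisheye: a pixel r from the principal point sees the ray r / f radians off the axis. A picture is of the moment at which its call begins: read the wrist's pose just before it. get_calibration takes no time and is no camera call.
- hand_in(): hands the job in, once; it reports no verdict.
Trained networks look in the newest picture that a camera, given by its name, has taken for a name from the list of things; names that differ only in an ending like _2 or _b are one class to them, and where a whole thing is asked for, a point or a joint stands for the part that bears it (a point fixed in the world has none). Each returns a list of dicts, best first, with "p" (0 to 1); they miss things now and then, are a little off and sometimes report something else, mostly with a low value. They report only what shows in the picture. A call takes as long as a camera call.
- search_frame(target, camera): "at" ([x, y, z] in m, in world coordinates, good to about 4 mm: the middle of the surface that is visible of it).
The state is a dict: "time": time; "q": joint angles; "joint_velocities": joint speeds; "joint_torque": joint torques, N m; "position": TCP position; "tool_rot": TCP orientation; "ft_force": force on the tool from outside, world axes, zero at the start; "moment": the same for the moment, N m; "grip_width": finger opening in m.
Only numpy, scipy, OpenCV 4.12 (cv2) and the standard library are available. Lean on these libraries where they do the work, as an engineer would, in place of code of your own. Each camera call takes 0.05 s, during which the arm holds its last target. There are 200 camera calls.

## Task

On the rollover stand with the red handles, make sure the latch holds the carrier: take the red pull bar on top, give it a gentle upward tug of a few millimetres, hold it a moment, let it back down onto its seat and let go. Only then turn the red crank half a turn, up over the top, until the carrier lies fully upside down, and let go. Leave the yellow stand alone.

Things in the scene. Friction and masses are not known exactly. Their poses are not given: they have to be found in the camera images.
- red_stand: Bolted grey rollover stand, base 150 x 180 x 12 mm; origin: centre of its underside. y: along the axle to the crank end; x: away from the robot, yaw within 0.3 rad. Axle 125 mm up, in two posts (42 mm wide in x, at y +-72 mm, 140 mm high). The cradle between, with a black 88 x 100 mm tray and aluminium block, turns from upright to a hard stop at exactly half a turn; friction holds it anywhere.
- red_pull (a point): Centre of the red pull bar on the carrier: 12 x 12 mm, 60 mm long along y (44 mm free), 34 mm free below; 76 mm from the axle, 201 mm above the bench when upright. z points away from the axle; starts within 6 degrees of straight up. Sprung latch: pulled up, the carrier rises from about 7 N, 1 mm per 1 N more, and springs back. A rise of 5 to 6 mm is a proper tug, 10 mm too rough (stop at 12).
- red_crank (a point): Centre of the red crank sleeve: spins freely, 18 mm thick, 50 mm long along y, 60 mm from the axle, 133 mm from the stand's origin along its +y. Carrier upright: level with the axle on the robot's side (-x). It goes up over the top to the far side (+x), needing up to 10 N. Its z axis is red_pull's: turning angle = lean of z from straight up to the stand's +x.
- yellow_pull (a point): Centre of the yellow pull bar of the other stand, the same in size and shape, with yellow instead of red parts; not to be moved.

How it is judged:
By the outcome, as a careful person would: the job done as asked, in the order asked, and still so for the second after the job is handed in, with the robot touching nothing.
It also fails if it takes over 50 s, if anything falls off the work surface, if the arm or the gripper's body presses on something with over 40 N, if the wrist force passes 120 N, or if a joint passes its speed limit or range.

## Working session

There is one attempt and no reset: what is moved stays moved. The work goes in short steps, Python scripts to look and compute and a shell command to move; the robot and the scene stay as the last step left them, time stands still between calls to the robot, and variables do not carry over. Pictures are saved under pics/ and viewed, about 8 in all and at most 12, crops included, and the job is handed in when it is done.

```bash
mkdir -p pics; ls
python3 - <<'E'
from rig import *
import cv2
o=get_obs();print({k:o[k] for k in('time','position','tool_rot','grip_width','ft_force')})
for c in('scene','top'):
    cv2.imwrite(f'pics/{c}1.png',camera(c)[:,:,::-1])
    for n in('red_pull','red_crank','yellow_pull','red_stand'):print(c,n,search_frame(n,c)[:3])
E
```

```text
pics
{'time': 0.0, 'position': array([ 0.20585084, -0.58937236,  0.24355548]), 'tool_rot': array([ 9.85937955e-01,  1.67108085e-01, -4.61005577e-07, -1.11211407e-03]), 'grip_width': 0.08721183160829366, 'ft_force': array([ 1.09509211,  0.42586673, -0.63434989])}
scene red_pull [{'at': [0.5395, -0.2658, 0.1593], 'p': 0.86}]
scene red_crank [{'at': [0.5379, -0.2584, 0.1448], 'p': 0.96}]
scene yellow_pull [{'at': [0.5652, 0.1755, 0.159], 'p': 0.73}]
scene red_stand [{'at': [0.5473, -0.2595, 0.1018], 'p': 0.81}]
top red_pull [{'at': [0.5274, -0.2637, 0.1538], 'p': 0.85}]
top red_crank [{'at': [0.5223, -0.2467, 0.1444], 'p': 0.72}, {'at': [0.5468, 0.1721, 0.1577], 'p': 0.49}]
top yellow_pull [{'at': [0.548, 0.1755, 0.1561], 'p': 0.84}]
top red_stand [{'at': [0.5242, -0.2417, 0.1401], 'p': 0.55}]
```

View pics/scene1.png

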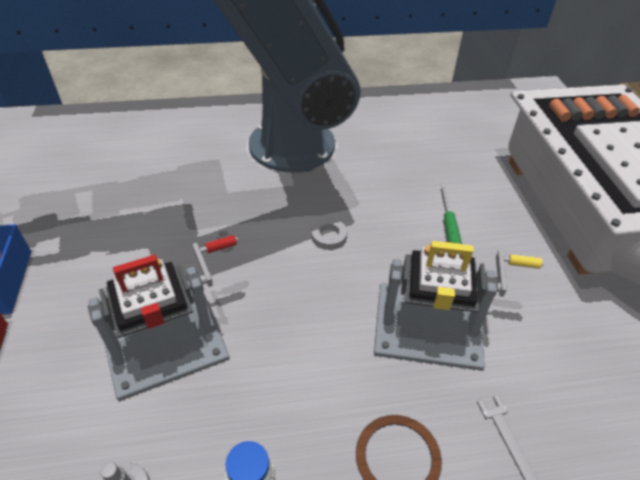

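View pics/top1.png

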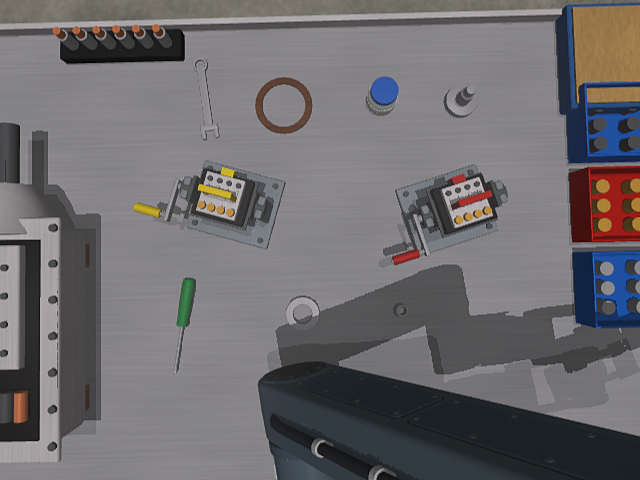

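The scene view shows the red stand at left, with its bar near (138,265) and its sleeve near (220,243). In the top view the bar is near (473,199), the sleeve near (406,257), and the yaw is positive, about 0.28. Next I'll fit the stand pose and lean to the red blobs and the plate corners.

```bash
cat > h.py <<'E'
import numpy as np,cv2
from rig import *
from scipy.optimize import least_squares
def blobs(img,box):
    x0,y0,x1,y1=box
    hsv=cv2.cvtColor(img,cv2.COLOR_RGB2HSV)
    m=(((hsv[...,0]<6)|(hsv[...,0]>174))&(hsv[...,1]>150)&(hsv[...,2]>70)).astype(np.uint8)
    k=np.zeros_like(m);k[y0:y1,x0:x1]=1;m*=k
    n,l,s,c=cv2.connectedComponentsWithStats(m)
    r=[]
    for i in range(1,n):
        if s[i,4]>25:
            p=np.argwhere(l==i)[:,::-1].astype(np.float32);b=cv2.minAreaRect(p)
            r.append((c[i].round(1),s[i,4],[np.round(v,1) for v in b]))
    return r
def proj(c,X):
    k=get_calibration(c);P=np.atleast_2d(X)@np.array(k['R']).T+np.array(k['t'])
    return P[:,:2]/P[:,2:]*[k['fx'],k['fy']]+[k['cx'],k['cy']]
def stand(p,pts):  # pts in stand frame
    x,y,w=p[:3];c,s=np.cos(w),np.sin(w)
    return np.asarray(pts)@np.array([[c,-s,0],[s,c,0],[0,0,1]]).T+[x,y,0]
def carr(p,pts): # pts in carrier frame rel. axle
    a=p[3];c,s=np.cos(a),np.sin(a)
    return stand(p,np.asarray(pts)@np.array([[c,0,s],[0,1,0],[-s,0,c]]).T+[0,0,.125])
BAR=[[0,0,.076]];SL=[[-.06,.133,0]]
E
python3 - <<'E'
from h import *
S=cv2.imread('pics/scene1.png')[:,:,::-1];T=cv2.imread('pics/top1.png')[:,:,::-1]
bs=blobs(S,(90,220,260,340));bt=blobs(T,(380,160,520,280))
for b in bs+bt:print(b)
cv2.imwrite('pics/z.png',np.hstack([cv2.resize(S[220:410,80:250],None,fx=2.3,fy=2.3,interpolation=2),cv2.resize(T[150:280,380:520],None,fx=2.85,fy=3.3615,interpolation=2)[:437]]) [:,:,::-1])
E
```

```text
(array([220.6, 243.2]), np.int32(254), [array([220.6, 243.2]), array([ 9., 29.]), np.float64(73.6)])
(array([135.3, 267. ]), np.int32(445), [array([137.8, 272.4]), array([24.7, 43.6]), np.float64(71.6)])
(array([152.1, 315. ]), np.int32(346), [array([152.3, 315.3]), array([20.2, 18.7]), np.float64(71.6)])
(array([458.5, 178.9]), np.int32(86), [array([458.5, 179. ]), array([ 6.6, 12.3]), np.float64(71.6)])
(array([475.1, 197.9]), np.int32(216), [array([474.9, 198.1]), array([ 7. , 34.5]), np.float64(71.6)])
(array([405.8, 256.3]), np.int32(217), [array([405.7, 256.3]), array([ 8.2, 26.6]), np.float64(72.5)])
```

View pics/z.png

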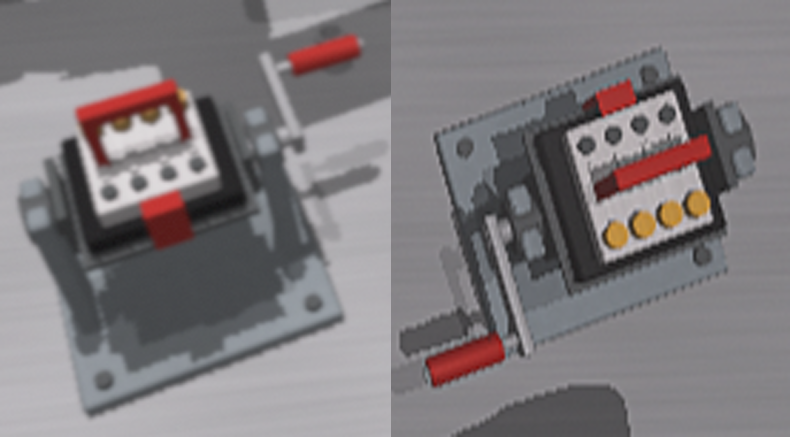

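The crop shows the bar's ends, the sleeve and the plate corners clearly. I'll fit to these.

Run:
```python
from h import *
def res(p,full=False):
    r=[]
    def a(c,X,uv,w=1):r.append((proj(c,X)[0]-uv)*w)
    a('top',stand(p,[[.075,.09,.012]]),[396.1,189.3]);a('top',stand(p,[[.075,-.09,.012]]),[475,164])
    a('top',stand(p,[[-.075,-.09,.012]]),[497.9,230.3])
    a('scene',stand(p,[[.075,-.09,.0]]),[120,399.1]);a('scene',stand(p,[[.075,.09,0]]),[229.1,359.1])
    a('top',carr(p,SL),[405.8,256.3],2);a('scene',carr(p,SL),[220.6,243.2],2)
    a('top',carr(p,[[0,0,.082]]),[471.9,200.3],1.5)
    return np.concatenate(r)
s=least_squares(res,[.53,-.26,.28,0],loss='soft_l1');p=s.x
print(p,np.degrees(p[2:]));print(res(p).reshape(-1,2).round(1))
print('bar',carr(p,BAR),'sl',carr(p,SL));np.save('p.npy',p)
k=get_calibration('wrist');print(k)
```

```text
[ 0.52753466 -0.26847504  0.29531823  0.00707638] [16.92048823  0.40544698]
[[-0.4  0.6]
 [ 1.1 -0.5]
 [ 1.4  0.1]
 [-1.1  1.1]
 [ 1.9 -1. ]
 [-0.2  1.6]
 [ 2.7  0.3]
 [ 6.3 -1.1]]
bar [[ 0.52804918 -0.26831852  0.2009981 ]] sl [[ 0.43142463 -0.15869489  0.12542458]]
{'fx': 371.64829954431775, 'fy': 371.64829954431775, 'cx': 325.20169747141836, 'cy': 237.8107386014387, 'T_tool_cam': array([[ 7.99571001e-04, -9.57765773e-01, -2.87548406e-01,
         7.90994890e-02],
       [ 9.99999529e-01,  6.07397411e-04,  7.57528713e-04,
         3.98504816e-04],
       [-5.50878916e-04, -2.87548876e-01,  9.57765807e-01,
        -1.39765810e-01],
       [ 0.00000000e+00,  0.00000000e+00,  0.00000000e+00,
         1.00000000e+00]])}
```

```bash
R='x'; python3 -m jog '[{"grip":0,"travel":[0,0,1.5],"twist":5.5},{"grip":0,"travel":[1.5,1.5,1.5],"twist":5.5},{"grip":0,"travel":[2.5,2.5,1.5],"twist":5.5},{"grip":0,"travel":[2.5,2.5,1],"twist":5.5},{"grip":0,"travel":[2.5,2.5,0],"twist":5.5},{"grip":0,"travel":[2.5,2.5,0],"twist":5.5},{"grip":0,"travel":[2.5,2.5,0],"twist":5.5},{"grip":0,"travel":[2.5,2.5,0],"twist":5.5}]' 30
python3 -m jog '[{"grip":0,"travel":[2.5,2.5,0],"twist":5.5},{"grip":0,"travel":[2.5,2.5,0],"twist":5.5},{"grip":0,"travel":[2.5,2.5,0],"twist":5.5},{"grip":0,"travel":[2.5,2.5,0],"twist":5.5},{"grip":0,"travel":[2.5,2.5,0],"twist":5.5},{"grip":0,"travel":[2.5,2.5,0],"twist":5.5},{"grip":0,"travel":[0.7,0.6,0],"twist":5.2},{"grip":0,"travel":[0,0,0],"twist":5}]'
python3 -m jog '[{"grip":0,"travel":[0,0,0],"twist":0},{"grip":0,"travel":[0,0,0],"twist":0}]'
python3 - <<'E'
from h import *
o=get_obs();I=camera('wrist');cv2.imwrite('pics/w1.png',I[:,:,::-1])
from scipy.spatial.transform import Rotation as Ro
M=Ro.from_quat(o['tool_rot']);print(o['position'],M.as_matrix()[:,0],M.as_matrix()[:,1],o['q'],o['ft_force'])
for n in ('red_pull','red_crank'):print(search_frame(n,'wrist')[:2])
print(blobs(I,(0,0,640,480)))
E
```

```text
time: 1.3
position: [0.3718, -0.424, 0.2998]
tool_rot: [0.851, 0.526, 0.0, 0.0]
ft_force: [-0.4, -0.6, -0.6]
grip_width: 0.0873
time: 2.1
position: [0.5293, -0.2673, 0.2996]
tool_rot: [0.596, 0.803, 0.0, 0.0]
ft_force: [-0.9, 0.3, -0.4]
grip_width: 0.0869
time: 2.3
position: [0.5279, -0.2691, 0.2996]
tool_rot: [0.6, 0.8, -0.0, 0.0]
ft_force: [-0.6, 0.3, 0.7]
grip_width: 0.0871
[ 0.52789456 -0.26908951  0.29956617] [-2.81156533e-01  9.59661922e-01 -6.10915059e-06] [ 9.59661922e-01  2.81156533e-01 -6.13114108e-06] [-6.59854212e-01  4.25714373e-01  1.45076132e+00 -8.96338373e-06
  1.26511560e+00 -9.44850558e-01] [-0.58770311  0.28360199  0.74997053]
[{'at': [0.5239, -0.2565, 0.1572], 'p': 0.93}]
[{'at': [0.5228, -0.2514, 0.1585], 'p': 0.93}]
[(array([253.6,  68.6]), np.int32(1137), [array([254.,  69.]), array([58., 20.]), np.float64(90.0)]), (array([331.3, 230.1]), np.int32(1149), [array([331.5, 234. ]), array([78., 17.]), np.float64(90.0)]), (array([384.5, 227.3]), np.int32(500), [array([384.7, 225.2]), array([16. , 36.3]), np.float64(2.2)]), (array([332. , 283.5]), np.int32(218), [array([331.5, 283.5]), array([15., 15.]), np.float64(90.0)]), (array([255.9, 383.2]), np.int32(2676), [array([261.9, 388.4]), array([91.8, 41.5]), np.float64(14.7)])]
```

View pics/w1.png

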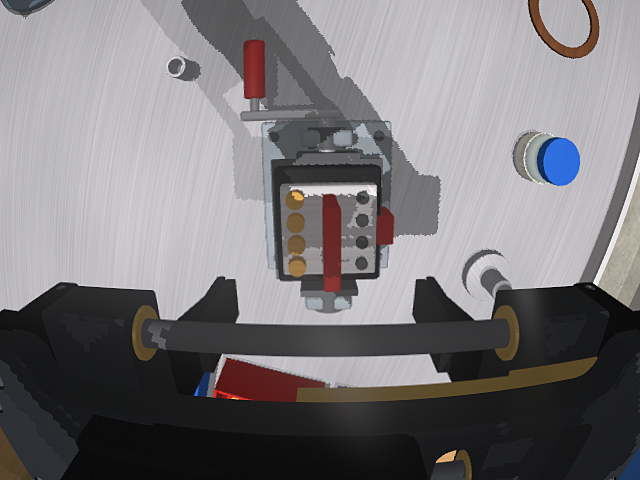

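The wrist view has the bar near column 331, rows 195–292, midway between the jaws. The sleeve is at (254,69). I'll refit with these.

```bash
cat >> h.py <<'E'
from scipy.spatial.transform import Rotation as Ro
def wproj(pos,quat,X):
    k=get_calibration('wrist');T=np.array(k['T_tool_cam'])
    X=(np.atleast_2d(X)-pos)@Ro.from_quat(quat).as_matrix()
    C=(X-T[:3,3])@T[:3,:3]
    r=np.hypot(C[:,0],C[:,1]);th=np.arctan2(r,C[:,2])
    return C[:,:2]/r[:,None]*th[:,None]*k['fx']+[k['cx'],k['cy']]
E
python3 - <<'E'
from h import *
p0=np.load('p.npy');o=get_obs();P,Q=o['position'],o['tool_rot']
bars=[[0,.03,.082],[0,-.03,.082]]
print('pred',wproj(P,Q,carr(p0,bars)),wproj(P,Q,carr(p0,SL)))
def res(p):
    r=[]
    def a(c,X,uv,w=1):r.append((proj(c,X)[0]-uv)*w)
    a('top',stand(p,[[.075,.09,.012]]),[396.1,189.3]);a('top',stand(p,[[.075,-.09,.012]]),[475,164])
    a('top',stand(p,[[-.075,-.09,.012]]),[497.9,230.3])
    a('scene',stand(p,[[.075,-.09,.0]]),[120,399.1]);a('scene',stand(p,[[.075,.09,0]]),[229.1,359.1])
    a('top',carr(p,SL),[405.8,256.3],1);a('scene',carr(p,SL),[220.6,243.2],1)
    a('top',carr(p,[[0,0,.082]]),[475.1,198.2],1)
    r.append(wproj(P,Q,carr(p,SL))[0]-[253.8,69])
    b=wproj(P,Q,carr(p,bars));r.append(b[:,0]-[331.5,331.5]);r.append([b[1,1]-291,0])
    return np.concatenate(r)
s=least_squares(res,p0,loss='soft_l1');p=s.x
print(p,np.degrees(p[2:]));print(res(p).reshape(-1,2).round(1))
b=carr(p,BAR)[0];print('bar',b,'sl',carr(p,SL));np.save('p.npy',p)
print('move cm',100*(b+[0,0,.003]-P),'yaw tool y',np.degrees(np.arctan2(.28116,.95966)))
E
```

```text
pred [[325.70764557 204.51215218]
 [326.48417798 290.56362041]] [[252.1004556   67.24644262]]
[ 0.52854296 -0.26869057  0.29243437  0.03869979] [16.75525543  2.21733441]
[[-0.3 -0. ]
 [ 1.3 -0.9]
 [ 1.4 -0.2]
 [-1.5  1.6]
 [ 1.7 -0.3]
 [-0.   0.1]
 [ 1.3 -0. ]
 [ 0.6 -0.6]
 [-0.6 -1.8]
 [-0.2 -0.1]
 [ 0.2  0. ]]
bar [ 0.53135857 -0.26784289  0.2009431 ] sl [[ 0.43279149 -0.15862119  0.12732141]]
move cm [ 0.36629055  0.15844281 -9.56446639] yaw tool y 16.329463923668282
```

```bash
python3 -m jog '[{"grip":0,"travel":[0.35,0.15,-1],"twist":0.4},{"grip":0,"travel":[0,0,-2],"twist":0},{"grip":0,"travel":[0,0,-2],"twist":0},{"grip":0,"travel":[0,0,-2],"twist":0},{"grip":0,"travel":[0,0,-1.5],"twist":0},{"grip":0,"travel":[0,0,-1],"twist":0},{"grip":100,"travel":[0,0,-0.1],"twist":0},{"grip":140,"travel":[0,0,0],"twist":0}]' 30
python3 -m jog '[{"grip":150,"travel":[0,0,0],"twist":0},{"grip":160,"travel":[0,0,0],"twist":0}]'
python3 - <<'E'
from h import *
cv2.imwrite('pics/w2.png',camera('wrist')[:,:,::-1])
E
```

```text
time: 3.25
position: [0.5316, -0.2677, 0.2035]
tool_rot: [0.596, 0.803, 0.0, -0.0]
ft_force: [-0.1, 0.2, 0.5]
grip_width: 0.078
time: 3.45
position: [0.532, -0.2679, 0.2045]
tool_rot: [0.596, 0.803, -0.0, 0.001]
ft_force: [-0.1, 0.1, 0.5]
grip_width: 0.0629
```

View pics/w2.png

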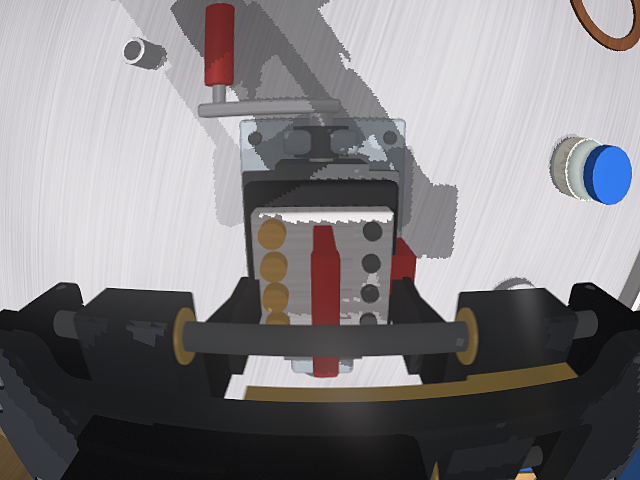

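The bar (column ~325) is centred between the fingers (about 255 and 390), so I'll close on it.

```bash
python3 -m jog '[{"grip":235,"travel":[0,0,0],"twist":0},{"grip":235,"travel":[0,0,0],"twist":0},{"grip":235,"travel":[0,0,0],"twist":0},{"grip":235,"travel":[0,0,0],"twist":0},{"grip":235,"travel":[0,0,0],"twist":0},{"grip":235,"travel":[0,0,0],"twist":0},{"grip":235,"travel":[0,0,0],"twist":0},{"grip":235,"travel":[0,0,0],"twist":0}]' 30
python3 -m jog '[{"grip":235,"travel":[0,0,0],"twist":0},{"grip":235,"travel":[0,0,0],"twist":0}]'
```

```text
time: 4.3
position: [0.5317, -0.2675, 0.2035]
tool_rot: [0.596, 0.803, 0.0, 0.0]
ft_force: [1.1, 0.3, -0.2]
grip_width: 0.0116
time: 4.5
position: [0.5317, -0.2675, 0.2035]
tool_rot: [0.596, 0.803, 0.0, 0.0]
ft_force: [1.7, -0.0, -0.4]
grip_width: 0.0118
```

```bash
python3 -m jog '[{"grip":235,"travel":[0,0,0.1],"twist":0},{"grip":235,"travel":[0,0,0.1],"twist":0},{"grip":235,"travel":[0,0,0.1],"twist":0},{"grip":235,"travel":[0,0,0],"twist":0},{"grip":235,"travel":[0,0,0],"twist":0}]' 40
```

```text
time: 5.0
position: [0.5314, -0.2675, 0.206]
tool_rot: [0.596, 0.803, 0.0, -0.0]
ft_force: [3.6, -0.6, -9.0]
grip_width: 0.0117
```

```bash
python3 -m jog '[{"grip":235,"travel":[0,0,0.1],"twist":0},{"grip":235,"travel":[0,0,0.1],"twist":0},{"grip":235,"travel":[0,0,0.1],"twist":0},{"grip":235,"travel":[0,0,0],"twist":0},{"grip":235,"travel":[0,0,0],"twist":0}]'
```

```text
time: 5.5
position: [0.5314, -0.2675, 0.2093]
tool_rot: [0.596, 0.803, -0.0, -0.0]
ft_force: [4.0, -1.7, -12.4]
grip_width: 0.0114
```

```bash
for i in 1 2 3; do python3 -m jog '[{"grip":235,"travel":[0,0,0],"twist":0},{"grip":235,"travel":[0,0,0],"twist":0},{"grip":235,"travel":[0,0,0],"twist":0}]'|egrep 'pos|force';done
```

```text
position: [0.5314, -0.2675, 0.2095]
ft_force: [3.8, -1.2, -12.0]
position: [0.5314, -0.2675, 0.2095]
ft_force: [3.4, -1.9, -12.7]
position: [0.5314, -0.2675, 0.2095]
ft_force: [3.5, -1.6, -12.4]
```

```bash
python3 -m jog '[{"grip":235,"travel":[0,0,-0.1],"twist":0},{"grip":235,"travel":[0,0,-0.1],"twist":0},{"grip":235,"travel":[0,0,-0.1],"twist":0},{"grip":235,"travel":[0,0,-0.1],"twist":0},{"grip":235,"travel":[0,0,-0.1],"twist":0},{"grip":235,"travel":[0,0,-0.1],"twist":0},{"grip":235,"travel":[0,0,0],"twist":0},{"grip":235,"travel":[0,0,0],"twist":0}]'
```

```text
time: 7.2
position: [0.5313, -0.2676, 0.2038]
tool_rot: [0.596, 0.803, -0.0, -0.0]
ft_force: [0.6, -1.1, -6.5]
grip_width: 0.0114
```

```bash
python3 -m jog '[{"grip":235,"travel":[0,0,-0.05],"twist":0},{"grip":235,"travel":[0,0,-0.02],"twist":0},{"grip":235,"travel":[0,0,0],"twist":0},{"grip":235,"travel":[0,0,0],"twist":0}]'
```

```text
time: 7.6
position: [0.5313, -0.2676, 0.2035]
tool_rot: [0.596, 0.803, -0.0, 0.0]
ft_force: [-2.4, 0.1, 0.3]
grip_width: 0.0118
```

```bash
python3 -m jog '[{"grip":0,"travel":[0,0,0],"twist":0},{"grip":0,"travel":[0,0,0],"twist":0},{"grip":0,"travel":[0,0,0],"twist":0},{"grip":0,"travel":[0,0,0],"twist":0},{"grip":0,"travel":[0,0,0],"twist":0},{"grip":0,"travel":[0,0,0],"twist":0},{"grip":0,"travel":[0,0,0],"twist":0},{"grip":0,"travel":[0,0,0],"twist":0}]'
python3 -m jog '[{"grip":0,"travel":[0,0,1],"twist":0},{"grip":0,"travel":[0,0,2],"twist":0},{"grip":0,"travel":[0,0,2],"twist":0},{"grip":0,"travel":[-1,1.1,0],"twist":0},{"grip":0,"travel":[-2.5,2.8,0],"twist":0},{"grip":0,"travel":[-2.5,2.8,0],"twist":0},{"grip":0,"travel":[-2.5,2.8,0],"twist":0},{"grip":0,"travel":[-1.3,1.4,0],"twist":0}]'
python3 -m jog '[{"grip":0,"travel":[0,0,0],"twist":0},{"grip":0,"travel":[0,0,0],"twist":0}]'
python3 - <<'E'
from h import *
o=get_obs();I=camera('wrist');cv2.imwrite('pics/w3.png',I[:,:,::-1])
T=camera('top');S=camera('scene');cv2.imwrite('pics/t3.png',T[:,:,::-1])
P,Q=o['position'],o['tool_rot'];p=np.load('p.npy')
print(P,Q,'pred',wproj(P,Q,carr(p,SL)),wproj(P,Q,carr(p,[[-.06,.158,0],[-.06,.108,0]])), carr(p,SL)-P)
for b in blobs(I,(0,0,640,480)):print(b)
print(blobs(T,(380,160,520,280)))
print(blobs(S,(90,220,260,340)))
E
```

```text
time: 8.4
position: [0.5315, -0.2676, 0.2028]
tool_rot: [0.596, 0.803, 0.0, 0.0]
ft_force: [0.5, 0.8, 0.6]
grip_width: 0.0674
time: 9.2
position: [0.4309, -0.156, 0.2533]
tool_rot: [0.596, 0.803, 0.0, -0.001]
ft_force: [1.3, -0.7, -0.4]
grip_width: 0.087
time: 9.4
position: [0.4345, -0.1593, 0.2538]
tool_rot: [0.596, 0.803, 0.0, 0.002]
ft_force: [0.6, 0.2, 0.4]
grip_width: 0.0871
[ 0.43450836 -0.15926139  0.25382836] [5.95818823e-01 8.03117253e-01 6.32567678e-06 1.61500462e-03] pred [[322.80314582 234.16802091]] [[322.83544945 201.25672392]
 [322.78408077 265.46006735]] [[-0.00171687  0.0006402  -0.12650695]]
(array([325. , 231.7]), np.int32(1096), [array([324., 236.]), array([66., 22.]), np.float64(90.0)])
(array([401.8, 378. ]), np.int32(178), [array([402.2, 377.7]), array([14. , 14.5]), np.float64(84.8)])
(array([445.6, 378. ]), np.int32(53), [array([445.3, 377.3]), array([8.9, 8.1]), np.float64(80.5)])
[(array([458.6, 179. ]), np.int32(88), [array([458.6, 178.8]), array([ 7. , 12.6]), np.float64(71.6)]), (array([476.5, 197.7]), np.int32(202), [array([476., 198.]), array([ 7. , 32.3]), np.float64(71.6)]), (array([398. , 258.9]), np.int32(80), [array([398.2, 259. ]), array([ 7.6, 10.4]), np.float64(71.6)])]
[(array([220.6, 244. ]), np.int32(202), [array([220.7, 244. ]), array([ 7.6, 27.9]), np.float64(74.1)]), (array([134.9, 266.9]), np.int32(435), [array([137.4, 272.3]), array([24.4, 43.2]), np.float64(72.6)]), (array([152. , 314.8]), np.int32(349), [array([151.9, 315.1]), array([20.2, 18. ]), np.float64(71.6)])]
```

View pics/w3.png

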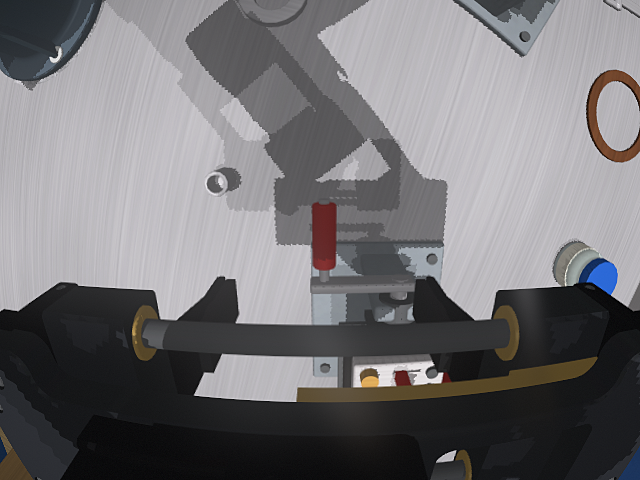

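The sleeve (324,236) is within 2 px of its predicted position and midway between the fingers. I'll descend with the jaws half closed.

```bash
python3 -m jog '[{"grip":110,"travel":[-0.15,0.05,-1],"twist":0},{"grip":110,"travel":[0,0,-2],"twist":0},{"grip":110,"travel":[0,0,-2],"twist":0},{"grip":110,"travel":[0,0,-2],"twist":0},{"grip":110,"travel":[0,0,-2],"twist":0},{"grip":110,"travel":[0,0,-2],"twist":0},{"grip":110,"travel":[0,0,-1.35],"twist":0},{"grip":110,"travel":[0,0,0],"twist":0}]' 40
python3 -m jog '[{"grip":235,"travel":[0,0,0],"twist":0},{"grip":235,"travel":[0,0,0],"twist":0},{"grip":235,"travel":[0,0,0],"twist":0},{"grip":235,"travel":[0,0,0],"twist":0},{"grip":235,"travel":[0,0,0],"twist":0},{"grip":235,"travel":[0,0,0],"twist":0},{"grip":235,"travel":[0,0,0],"twist":0},{"grip":235,"travel":[0,0,0],"twist":0}]'
python3 - <<'E'
from h import *
o=get_obs();p=np.load('p.npy');P=o['position'];print(P,o['ft_force'],o['grip_width'])
# arc about the axle in stand frame, relative moves of the sleeve from a0 in cm
s,c=np.sin(p[2]),np.cos(p[2])
a0=p[3];a=np.append(np.arange(a0,np.pi,.075),np.pi)
d=np.c_[-.06*np.cos(a)*c,-.06*np.cos(a)*s,.06*np.sin(a)]
print(np.degrees(a).round(0));print((100*np.diff(d,axis=0)).round(2).tolist()); print(carr(p,SL))
E
```

```text
time: 10.35
position: [0.4309, -0.1577, 0.127]
tool_rot: [0.596, 0.803, -0.0, -0.003]
ft_force: [-1.1, -0.2, 0.2]
grip_width: 0.0496
time: 11.15
position: [0.4331, -0.1581, 0.1298]
tool_rot: [0.596, 0.803, 0.001, 0.001]
ft_force: [4.0, 4.5, 2.1]
grip_width: 0.0172
[ 0.43309347 -0.15805821  0.12984397] [3.95575756 4.52628016 2.06142375] 0.01718520504310408
[  2.   7.  11.  15.  19.  24.  28.  32.  37.  41.  45.  49.  54.  58.
  62.  67.  71.  75.  80.  84.  88.  92.  97. 101. 105. 110. 114. 118.
 123. 127. 131. 135. 140. 144. 148. 153. 157. 161. 166. 170. 174. 178.
 180.]
[[0.03, 0.01, 0.45], [0.06, 0.02, 0.44], [0.1, 0.03, 0.44], [0.13, 0.04, 0.43], [0.16, 0.05, 0.42], [0.19, 0.06, 0.4], [0.22, 0.07, 0.39], [0.24, 0.07, 0.37], [0.27, 0.08, 0.35], [0.29, 0.09, 0.33], [0.32, 0.1, 0.3], [0.34, 0.1, 0.28], [0.36, 0.11, 0.25], [0.37, 0.11, 0.22], [0.39, 0.12, 0.19], [0.4, 0.12, 0.16], [0.41, 0.12, 0.13], [0.42, 0.13, 0.1], [0.43, 0.13, 0.06], [0.43, 0.13, 0.03], [0.43, 0.13, -0.0], [0.43, 0.13, -0.04], [0.43, 0.13, -0.07], [0.42, 0.13, -0.1], [0.41, 0.12, -0.14], [0.4, 0.12, -0.17], [0.39, 0.12, -0.2], [0.37, 0.11, -0.23], [0.35, 0.11, -0.26], [0.33, 0.1, -0.28], [0.31, 0.09, -0.31], [0.29, 0.09, -0.33], [0.27, 0.08, -0.35], [0.24, 0.07, -0.37], [0.21, 0.06, -0.39], [0.18, 0.06, -0.41], [0.15, 0.05, -0.42], [0.12, 0.04, -0.43], [0.09, 0.03, -0.44], [0.06, 0.02, -0.45], [0.03, 0.01, -0.45], [0.0, 0.0, -0.17]]
[[ 0.43279149 -0.15862119  0.12732141]]
```

```bash
python3 -m jog '[{"grip":235,"travel":[0.03,0.01,0.45],"twist":0},{"grip":235,"travel":[0.06,0.02,0.44],"twist":0},{"grip":235,"travel":[0.1,0.03,0.44],"twist":0},{"grip":235,"travel":[0.13,0.04,0.43],"twist":0},{"grip":235,"travel":[0.16,0.05,0.42],"twist":0},{"grip":235,"travel":[0.19,0.06,0.4],"twist":0}]'
python3 -m jog '[{"grip":235,"travel":[0,0,0],"twist":0}]'
```

```text
time: 11.75
position: [0.439, -0.1562, 0.1551]
tool_rot: [0.596, 0.803, -0.0, 0.0]
ft_force: [4.9, 0.2, -9.8]
grip_width: 0.0167
time: 11.85
position: [0.4393, -0.1561, 0.1556]
tool_rot: [0.596, 0.803, 0.0, 0.001]
ft_force: [5.0, 0.9, -4.3]
grip_width: 0.0172
```

Forces are low, so I'll continue along the arc.

```bash
python3 -m jog '[{"grip":235,"travel":[0.22,0.07,0.39],"twist":0},{"grip":235,"travel":[0.24,0.07,0.37],"twist":0},{"grip":235,"travel":[0.27,0.08,0.35],"twist":0},{"grip":235,"travel":[0.29,0.09,0.33],"twist":0},{"grip":235,"travel":[0.32,0.1,0.3],"twist":0},{"grip":235,"travel":[0.34,0.1,0.28],"twist":0},{"grip":235,"travel":[0.36,0.11,0.25],"twist":0},{"grip":235,"travel":[0.37,0.11,0.22],"twist":0}]'
python3 -m jog '[{"grip":235,"travel":[0.39,0.12,0.19],"twist":0},{"grip":235,"travel":[0.4,0.12,0.16],"twist":0},{"grip":235,"travel":[0.41,0.12,0.13],"twist":0},{"grip":235,"travel":[0.42,0.13,0.1],"twist":0},{"grip":235,"travel":[0.43,0.13,0.06],"twist":0},{"grip":235,"travel":[0.43,0.13,0.03],"twist":0},{"grip":235,"travel":[0.43,0.13,0],"twist":0}]'
python3 - <<'E'
from h import *
o=get_obs();p=np.load('p.npy');P=o['position'];cc,s=np.cos(p[2]),np.sin(p[2]);d=P-[p[0],p[1],.128]
x=d[0]*cc+d[1]*s;print('stand xyz',x,-d[0]*s+d[1]*cc,d[2],'r',np.hypot(x,d[2]),'ang',np.degrees(np.arctan2(d[2],-x)))
E
```

```text
time: 12.65
position: [0.4616, -0.1492, 0.1803]
tool_rot: [0.595, 0.803, -0.002, -0.001]
ft_force: [-1.3, -5.3, -5.3]
grip_width: 0.0167
time: 13.35
position: [0.49, -0.1405, 0.1883]
tool_rot: [0.595, 0.803, -0.002, -0.001]
ft_force: [-5.1, -5.0, 6.2]
grip_width: 0.0166
stand xyz 6.381470348529317e-05 0.13386641655482776 0.0603109869798511 r 0.06031102074082439 ang 90.06062430743037
```

```bash
python3 -m jog '[{"grip":235,"travel":[0.43,0.13,-0.04],"twist":0},{"grip":235,"travel":[0.43,0.13,-0.07],"twist":0},{"grip":235,"travel":[0.42,0.13,-0.1],"twist":0},{"grip":235,"travel":[0.41,0.12,-0.14],"twist":0},{"grip":235,"travel":[0.4,0.12,-0.17],"twist":0},{"grip":235,"travel":[0.39,0.12,-0.2],"twist":0},{"grip":235,"travel":[0.37,0.11,-0.23],"twist":0},{"grip":235,"travel":[0.35,0.11,-0.26],"twist":0}]'
python3 -m jog '[{"grip":235,"travel":[0.33,0.1,-0.28],"twist":0},{"grip":235,"travel":[0.31,0.09,-0.31],"twist":0},{"grip":235,"travel":[0.29,0.09,-0.33],"twist":0},{"grip":235,"travel":[0.27,0.08,-0.35],"twist":0},{"grip":235,"travel":[0.24,0.07,-0.37],"twist":0},{"grip":235,"travel":[0.21,0.06,-0.39],"twist":0},{"grip":235,"travel":[0.18,0.06,-0.41],"twist":0},{"grip":235,"travel":[0.15,0.05,-0.42],"twist":0}]'
python3 - <<'E'
from h import *
o=get_obs();p=np.load('p.npy');P=o['position'];cc,s=np.cos(p[2]),np.sin(p[2]);d=P-[p[0],p[1],.128]
x=d[0]*cc+d[1]*s;print('stand xyz',x,-d[0]*s+d[1]*cc,d[2],'r',np.hypot(x,d[2]),'ang',np.degrees(np.arctan2(d[2],-x)))
E
```

```text
time: 14.15
position: [0.5239, -0.1302, 0.1771]
tool_rot: [0.596, 0.803, -0.0, 0.001]
ft_force: [-0.8, -2.4, 7.6]
grip_width: 0.0167
time: 14.95
position: [0.5446, -0.1239, 0.1485]
tool_rot: [0.596, 0.803, 0.0, 0.001]
ft_force: [1.6, -0.2, 6.2]
grip_width: 0.0167
stand xyz 0.05711221961187635 0.13398097574357892 0.020450132204014065 r 0.060663115120778675 ang 160.29911342648475
```

```bash
python3 -m jog '[{"grip":235,"travel":[0.12,0.04,-0.43],"twist":0},{"grip":235,"travel":[0.09,0.03,-0.44],"twist":0},{"grip":235,"travel":[0.06,0.02,-0.45],"twist":0},{"grip":235,"travel":[0.03,0.01,-0.4],"twist":0},{"grip":235,"travel":[0,0,-0.2],"twist":0},{"grip":235,"travel":[0,0,0],"twist":0}]'
for i in 1 2 ; do python3 -m jog '[{"grip":235,"travel":[0,0,-0.1],"twist":0},{"grip":235,"travel":[0,0,0],"twist":0},{"grip":235,"travel":[0,0,0],"twist":0}]'|egrep 'pos|ft'; done
```

```text
time: 15.55
position: [0.5479, -0.1229, 0.1288]
tool_rot: [0.596, 0.803, 0.001, 0.001]
ft_force: [3.1, 0.3, 4.5]
grip_width: 0.0169
position: [0.5479, -0.123, 0.1282]
ft_force: [1.8, 0.7, 9.3]
position: [0.548, -0.123, 0.1281]
ft_force: [1.2, 2.0, 14.9]
```

```bash
python3 -m jog '[{"grip":235,"travel":[0,0,-0.1],"twist":0},{"grip":235,"travel":[0,0,0],"twist":0},{"grip":235,"travel":[0,0,0],"twist":0}]'|egrep 'pos|ft'
python3 -m jog '[{"grip":235,"travel":[0,0,0.1],"twist":0},{"grip":235,"travel":[0,0,0.1],"twist":0},{"grip":235,"travel":[0,0,0],"twist":0}]'|egrep 'pos|ft'
```

```text
position: [0.548, -0.123, 0.128]
ft_force: [-1.6, 2.4, 19.7]
position: [0.5479, -0.1229, 0.1282]
ft_force: [1.9, 1.0, 8.6]
```

It's at the stop: the force rises while the position stays put. Releasing and retreating.

```bash
python3 -m jog '[{"grip":120,"travel":[0,0,0],"twist":0},{"grip":120,"travel":[0,0,0],"twist":0},{"grip":120,"travel":[0,0,0],"twist":0},{"grip":120,"travel":[0,0,0],"twist":0},{"grip":120,"travel":[0,0,0],"twist":0},{"grip":120,"travel":[0,0,0],"twist":0},{"grip":120,"travel":[0,0,0],"twist":0},{"grip":120,"travel":[0,0,0],"twist":0}]'
python3 -m jog '[{"grip":120,"travel":[0,0,0.5],"twist":0},{"grip":120,"travel":[0,0,2],"twist":0},{"grip":120,"travel":[0,0,2.5],"twist":0},{"grip":120,"travel":[0,0,3],"twist":0},{"grip":120,"travel":[0,0,3],"twist":0},{"grip":120,"travel":[-3,3,2],"twist":0},{"grip":120,"travel":[-4,3,0],"twist":0},{"grip":120,"travel":[-4,3,0],"twist":0}]'
python3 -m jog '[{"grip":120,"travel":[-4,3,0],"twist":0},{"grip":120,"travel":[-3,2,0],"twist":0},{"grip":120,"travel":[0,0,0],"twist":0}]'
python3 - <<'E'
from h import *
T=camera('top');S=camera('scene');p=np.load('p.npy').copy();p[3]=np.pi
print('pred',proj('top',carr(p,SL)),proj('scene',carr(p,SL)))
print(blobs(T,(380,120,520,280)));print(blobs(S,(60,220,280,400)))
cv2.imwrite('pics/end.png',np.hstack([cv2.resize(S[200:410,70:260],(400,442)),cv2.resize(T[130:280,380:520],(400,442))])[:,:,::-1])
E
```

```text
time: 17.55
position: [0.5466, -0.1231, 0.1257]
tool_rot: [0.596, 0.803, -0.0, -0.0]
ft_force: [0.6, -0.2, -0.3]
grip_width: 0.0459
time: 18.35
position: [0.436, -0.0326, 0.2569]
tool_rot: [0.596, 0.803, 0.0, 0.001]
ft_force: [-0.1, 1.5, -0.3]
grip_width: 0.0459
time: 18.65
position: [0.3607, 0.0197, 0.2556]
tool_rot: [0.595, 0.804, -0.001, -0.003]
ft_force: [0.7, 1.0, -0.2]
grip_width: 0.0462
pred [[385.44222955 195.87861237]] [[246.01023958 297.10663066]]
[(array([388.7, 194.9]), np.int32(154), [array([388.4, 195.1]), array([ 7.9, 19.6]), np.float64(71.6)])]
[(array([245.1, 297.1]), np.int32(272), [array([245.2, 297.1]), array([ 8.5, 31.3]), np.float64(71.6)])]
```

View pics/end.png

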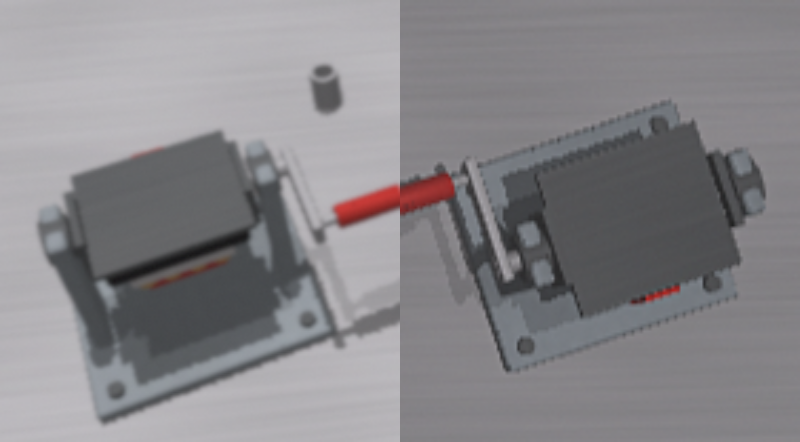

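The carrier is upside down with the crank on the far side. The sleeve is within 1 px of prediction in the scene view, and the gripper is clear of everything.

```bash
python3 -c "from rig import hand_in;print(hand_in())"
```

```text
the job is handed in; nothing more can be done
None
```

I did the job in the order asked and handed it in at about 18.7 s; `hand_in()` gives no verdict.

- **Tug:** I gripped the red pull bar and raised it about 5–6 mm: 6.0 mm measured at the tool, about 5.4 mm going by the 12.4 N pull. I held it for over a second and lowered it until the force was back to about 0, then let go.
- **Half turn:** I turned the red crank up over the top to its hard stop. At the stop the force rose to about 20 N while the sleeve moved no further, and I then released it.

**Last checks:**
- **Pose:** the pictures show the carrier upside down. The sleeve is within 1 px of its expected place in the scene view. In the top view it reads about 3 px off, but my crop cut off the end of the sleeve there.
- **Contact:** the gripper was clear of everything, and the wrist force was down to noise.
- **Yellow stand:** I kept the arm away from it but took no separate closing picture of it.

No check failed. The two tug readings differ by about 0.6 mm, and I did not resolve which is closer.

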